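# Turn round the row of watch-parts pots

## Task

Move the four parts pots from the wooden rack to the metal rack in reverse order: the pot at the left end of the wooden rack goes into the right-end seat of the metal rack, the next one beside it, and so on, with left and right as the robot sees them. Keep the pots upright all the way, and leave each one standing flat in its own seat.

Things in the scene. Friction and masses are not known exactly. Their poses are not given: they have to be found in the camera images.
- pot_red: Loose aluminium parts pot with a red screw lid and a white band: an upright plain cylinder 40 mm in diameter and 46 mm high (the red lid, with a 16 mm silver spot, is its top 14 mm), 50 to 100 g. It starts standing on the red tile. Origin: centre of its underside; z: up its axis.
- pot_yellow: Loose aluminium parts pot with a yellow screw lid and a white band: an upright plain cylinder 40 mm in diameter and 46 mm high (the yellow lid, with a 16 mm silver spot, is its top 14 mm), 50 to 100 g. It starts standing on the yellow tile. Origin: centre of its underside; z: up its axis.
- pot_green: Loose aluminium parts pot with a green screw lid and a white band: an upright plain cylinder 40 mm in diameter and 46 mm high (the green lid, with a 16 mm silver spot, is its top 14 mm), 50 to 100 g. It starts standing on the green tile. Origin: centre of its underside; z: up its axis.
- pot_blue: Loose aluminium parts pot with a blue screw lid and a white band: an upright plain cylinder 40 mm in diameter and 46 mm high (the blue lid, with a 16 mm silver spot, is its top 14 mm), 50 to 100 g. It starts standing on the blue tile. Origin: centre of its underside; z: up its axis.
- tile_red: Fixed red tile, 58 x 58 x 3 mm, lining one seat of the wooden rack; it stays there and marks the seat where the red pot started. Origin: centre of its underside, 10 mm above the bench; its top is 13 mm above the bench. Axes as the wooden rack's.
- tile_yellow: Fixed yellow tile, 58 x 58 x 3 mm, lining one seat of the wooden rack; it stays there and marks the seat where the yellow pot started. Origin: centre of its underside, 10 mm above the bench; its top is 13 mm above the bench. Axes as the wooden rack's.
- tile_green: Fixed green tile, 58 x 58 x 3 mm, lining one seat of the wooden rack; it stays there and marks the seat where the green pot started. Origin: centre of its underside, 10 mm above the bench; its top is 13 mm above the bench. Axes as the wooden rack's.
- tile_blue: Fixed blue tile, 58 x 58 x 3 mm, lining one seat of the wooden rack; it stays there and marks the seat where the blue pot started. Origin: centre of its underside, 10 mm above the bench; its top is 13 mm above the bench. Axes as the wooden rack's.
- wood_rack: Fixed wooden rack, 70 x 265 mm, four seats, one pot in each at the start, in any order. Seats in a row along its y, centred at y = +97.5, +32.5, -32.5, -97.5 mm, x = 0: shallow 60 x 60 mm cells, walls 5 mm thick, tops 20 mm above the bench; pots stand on the tiles, 13 mm above the bench. Origin: underside centre, on the bench. y points to the robot's left, x away from the robot, +-20 deg.
- metal_rack: Fixed grey metal rack, 70 x 265 mm, four seats, empty at the start, left or right of the wooden rack. Seats in a row along its y, centred at y = +97.5, +32.5, -32.5, -97.5 mm, x = 0: shallow 60 x 60 mm cells, walls 5 mm thick, tops 14 mm above the bench; seat floors 6 mm above the bench. Origin: underside centre, on the bench. y points to the robot's left, x away from the robot, +-20 deg.

How it is judged:
By the outcome, as a careful person would: the job done as asked, in the order asked, and still so for the second after the job is handed in, with the robot touching nothing.
It also fails if it takes over 90 s, if anything falls off the work surface, if the arm or the gripper's body presses on something with over 40 N, if the wrist force passes 120 N, or if a joint passes its speed limit or range.

## Robot

A 6-joint arm with a two-finger parallel gripper is mounted at the origin on the work surface. World frame = base frame: x ahead of the robot, y to its left, z up, the work surface at z = 0. Lengths are in mm, angles in rad, forces in N, time in s.
With the tool pointing down it reaches from about 300 to 775 mm from the base axis. Payload 14.6 kg.
Tool frame: the origin (TCP) lies between the finger pads; the fingertips stand manip.tip_reach ahead of it and the grasp point (between the pads) lies 5 mm behind it (manip.tip_reach is the distance from the TCP to the fingertips, in mm); z points along the fingers, y is the line along which they close (so a half turn about z gives the same grasp; the last joint's range is limited). The gripper opens to 94 mm and grips with 3 to 60 N. Pads are 16 mm wide; open, the fingers measure 119 mm over their backs; the gripper's body (75 mm by 177 mm) begins 78 mm behind the grasp point.
Start: joints at [-1.403, 0.3, 1.521, -0, 1.321, -0.067], TCP at [127.95, -534.9, 219.446] pointing down, gripper open.
Joint ranges: [-3.03, 3.03], [-0.79, 2.21], [0.23, 2.52], [-1.04, 4.18], [0, 3.07], [-2.55, 2.55]. Speed limits (rad/s): [2.22, 2.22, 2.57, 3.14, 3.14, 3.14].

## Interface

Orientations are given as [roll, pitch, yaw] about the fixed x, y, z axes, in that order (R = Rz(yaw) Ry(pitch) Rx(roll)).
In Python, from cell import manip gives the robot as it stands. The module is installed in compiled form; this text tells all that it offers.
- The arm moves only by the shell command python3 -m creep 'ROWS' [FORCE]. ROWS is JSON, a list of rows, each a list of 3 entries, a list of its own where there are three numbers: the opening, from -1 (shut) to 1 (fully open), then the shift along the tool's x, y, z in cm, then the turn about the tool's z in units of 5 degrees (1.0 is 5 degrees). In form: [[grip, [tx, ty, tz], roll], ...]. A call has 1 to 12 rows; each row is the pose to reach, as a shift and turn from the pose commanded when the call began, along the tool's axes at that moment; what a row does not reach only later rows make up. A row lasts 1/10 s, in which the tool goes at most 50 mm and 8.59 degrees, less where a joint would pass 70% of its speed; a pose out of reach is approached as far as the arm can. A call with a gripper value outside its range is refused whole. The fingers move at their own pace and stop on an object; FORCE is the grip in N (left out, the last holds). Time passes only in rows, so rows that repeat a pose let the fingers close. It gives the time, the measured TCP pose, the force, the opening and the grip force at its end, in the units of the state.
- manip.read_state(): the state, without advancing time (a new reading comes with each control period).
- manip.camera(name): name is "scene" or "top" or "wrist"; returns the picture (400x640x3 uint8, red, green, blue); there is no depth.
- manip.camera_params(name): a dict with "fovy" (degrees; the focal length in pixels is half the picture's height over the tangent of half this angle, whatever the lens; pixels are square), "cx", "cy" (the principal point, pixels), "origin" and "attitude" of the camera in the world. Camera axes: x right, y down, z forward; pixel columns grow to the right and rows downward; lengths in mm; the calibration is good to about 2 mm. A picture is of the moment at which its call begins: read the wrist's pose just before it. camera_params takes no time and is no camera call; for the wrist camera it gives the pose at the moment of the call.
- manip.sign_off(): hands the job in; it is judged then, once.
The state is a dict: "clock": time; "joints": joint angles; "qd": joint speeds; "effort": joint torques, N m; "eef_pos": TCP position; "eef_rot": TCP orientation; "wrist_force": force on the tool from outside, world axes, zero at the start; "moment": the same for the moment, N m; "finger_gap": finger opening in mm; "finger_force": force on a finger pad.
Only numpy, scipy, OpenCV 4.12 (cv2) and the standard library are available. Lean on these libraries where they do the work, as an engineer would, in place of code of your own. Each camera call takes 0.05 s, during which the arm holds its last target. There are 200 camera calls.

## Working session

There is one attempt and no reset: what is moved stays moved. The work goes in short steps, Python scripts to look and compute and a shell command to move; the robot and the scene stay as the last step left them, time stands still between calls to the robot, and variables do not carry over. Pictures are saved under pics/ and viewed, at most 14 in all, crops included, and the job is handed in when it is done.

```bash
mkdir -p pics
python3 - <<'E'
from cell import manip
import cv2
print(manip.read_state(), manip.tip_reach)
for n in("top","scene"):
    print(n,manip.camera_params(n)); cv2.imwrite(f"pics/{n}0.png",manip.camera(n)[:,:,::-1])
E
```

```text
{'clock': 0.0, 'joints': array([-1.40262251e+00,  3.00461104e-01,  1.52160432e+00, -4.66471019e-05,
        1.32069545e+00, -6.65695667e-02]), 'qd': array([-6.12070457e-05,  2.73694360e-04, -1.69243747e-04, -1.21198384e-03,
       -1.35011993e-03,  1.39778513e-03]), 'effort': array([-3.31394040e-04, -5.31803727e+01, -3.52736664e+01,  7.07655237e-02,
        2.44454015e-02, -1.12939072e-04]), 'eef_pos': array([ 127.88555029, -534.66226912,  218.88197505]), 'eef_rot': array([-3.14042401e+00, -3.26285053e-05,  2.34754933e-01]), 'wrist_force': array([ 0.06809627, -0.35314687, -0.49110826]), 'moment': array([ 0.00568319,  0.00075996, -0.01644495]), 'finger_force': 0.0, 'finger_gap': 94.081337982603} 14.0
top {'fovy': 47.18120265976874, 'cx': 316.22474680316, 'cy': 189.68616519722858, 'origin': array([ 358.0734115 ,   19.03377538, 1041.85266385]), 'attitude': array([-2.9674914 , -0.01218234, -1.57263367])}
scene {'fovy': 56.532686859407605, 'cx': 323.32439819235384, 'cy': 200.88514661739097, 'origin': array([1025.23686441,   -8.48073326,  601.22048746]), 'attitude': array([-2.41341481,  0.01419556,  1.50648484])}
```

View pics/top0.png

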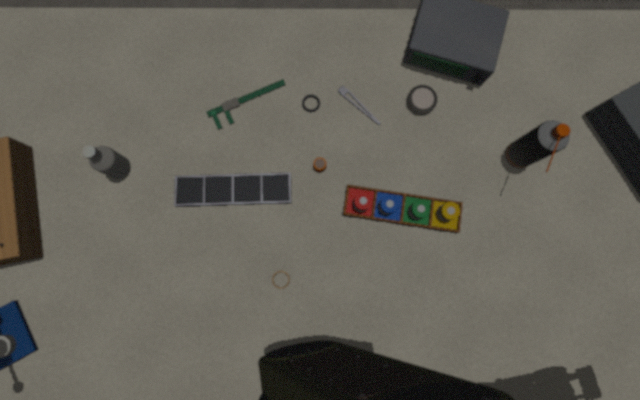

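View pics/scene0.png

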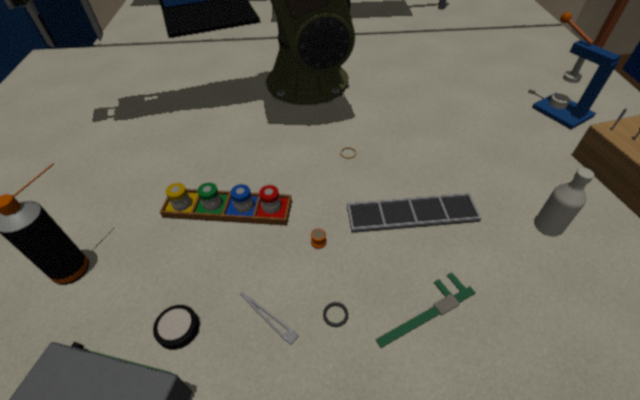

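Top view: the metal rack is on the robot's left (pixels ~176-291, 173-207). The wooden rack is on the right (~344-462, 186-232), with lids left to right red (361,203), blue (388,206), green (420,211) and yellow (450,211). Next I'll measure both racks.

```bash
cat > h.py <<'E'
from cell import manip
import cv2, numpy as np
from scipy.spatial.transform import Rotation as R
def K(p): 
    f=200/np.tan(np.radians(p["fovy"])/2); return np.array([[f,0,p["cx"]],[0,f,p["cy"]],[0,0,1]])
def toworld(p,uv,z):
    uv=np.atleast_2d(uv); d=np.c_[uv,np.ones(len(uv))]@np.linalg.inv(K(p)).T@R.from_euler('xyz',p["attitude"]).as_matrix().T
    return p["origin"]+d*((z-p["origin"][2])/d[:,2])[:,None]
def topix(p,P):
    c=(np.atleast_2d(P)-p["origin"])@R.from_euler('xyz',p["attitude"]).as_matrix()@K(p).T
    return c[:,:2]/c[:,2:]
E
python3 - <<'E'
from h import *
p=manip.camera_params("top"); im=cv2.imread("pics/top0.png")
hsv=cv2.cvtColor(im,cv2.COLOR_BGR2HSV)
x0,y0=150,150
sub=im[150:250,150:480]
m=(hsv[...,1]>110).astype(np.uint8); m[:175]=0;m[245:]=0;m[:,:335]=0;m[:,475:]=0
m=cv2.morphologyEx(m,cv2.MORPH_CLOSE,np.ones((5,5)))
c=max(cv2.findContours(m,0,1)[0],key=cv2.contourArea); r=cv2.minAreaRect(c); bx=cv2.boxPoints(r); print(r,bx)
w=toworld(p,bx,20);print(w.round(1),np.linalg.norm(np.diff(w,axis=0),axis=1),w.mean(0))
g=im.astype(int); b=(g[...,0]-g[...,2]>0).astype(np.uint8);b[:165]=0;b[215:]=0;b[:,:165]=0;b[:,300:]=0
b=cv2.morphologyEx(cv2.morphologyEx(b,cv2.MORPH_CLOSE,np.ones((5,5))),cv2.MORPH_OPEN,np.ones((3,3)))
c=max(cv2.findContours(b,0,1)[0],key=cv2.contourArea); r=cv2.minAreaRect(c); bx2=cv2.boxPoints(r); print(r,bx2)
w=toworld(p,bx2,14);print(w.round(1),np.linalg.norm(np.diff(w,axis=0),axis=1),w.mean(0))
big=cv2.resize(sub,None,fx=2.4,fy=2.4,interpolation=cv2.INTER_CUBIC)
for q in(bx,bx2): cv2.polylines(big,[((q-[150,150]+.5)*2.4).astype(int)],True,(255,255,255),1)
cv2.imwrite("pics/c1.png",cv2.convertScaleAbs(big,alpha=1.5))
E
```

```text
((402.33441162109375, 208.581787109375), (116.69202423095703, 30.32036018371582), 8.702223777770996) [[342.36633 214.73975]
 [346.9538  184.76843]
 [462.3025  202.42383]
 [457.71503 232.39514]]
[[ 480.7  -52.3   20. ]
 [ 549.2  -63.6   20. ]
 [ 508.6 -324.4   20. ]
 [ 440.9 -310.2   20. ]] [ 69.38544191 263.90860074  69.22620857] [ 494.82833315 -187.61418945   20.        ]
((232.45864868164062, 189.15512084960938), (29.67826271057129, 115.7759780883789), 88.23760986328125) [[174.14166 176.10333]
 [289.86288 172.5427 ]
 [290.77563 202.20691]
 [175.05441 205.76755]]
[[570.2 330.4  14. ]
 [578.7  66.5  14. ]
 [510.   63.9  14. ]
 [501.9 324.8  14. ]] [263.98246557  68.76464694 261.01335405] [540.21592451 196.41182823  14.        ]
```

View pics/c1.png

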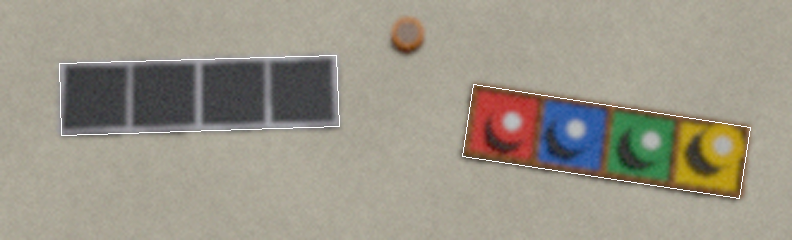

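Both outlines match 265 x 70 mm. I'll fit the rack poses properly, cross-check them with the lid spots at z=59, and work out the first move.

```bash
cat >> h.py <<'E'
def go(P,yaw=None):
    "shift in cm along tool axes, turn in 5-deg units, to world P (TCP) and yaw deg"
    s=manip.read_state(); T=R.from_euler('xyz',[np.pi,0,s["eef_rot"][2]]).as_matrix()
    d=T.T@(np.array(P)-s["eef_pos"])/10
    t=0 if yaw is None else -(yaw-np.degrees(s["eef_rot"][2]))/5
    print("shift",d.round(2),"turn",round(t,2),"pos",s["eef_pos"].round(1),"yaw",round(np.degrees(s["eef_rot"][2]),1),"t",round(s["clock"],1),"gap",round(s["finger_gap"],1))
E
python3 - <<'E'
from h import *
from scipy.optimize import least_squares
p=manip.camera_params("top"); im=cv2.imread("pics/top0.png"); g=im.astype(int)
hsv=cv2.cvtColor(im,cv2.COLOR_BGR2HSV)
m1=(hsv[...,1]>110).astype(np.uint8); m1[:175]=0;m1[245:]=0;m1[:,:335]=0;m1[:,475:]=0
m2=(g[...,0]-g[...,2]>0).astype(np.uint8);m2[:165]=0;m2[215:]=0;m2[:,:165]=0;m2[:,300:]=0
S=[]
for m,z,g0 in((m1,20,(495,-188,-8.8)),(m2,14,(540,196,1.8))):
    m=cv2.morphologyEx(cv2.morphologyEx(m,cv2.MORPH_CLOSE,np.ones((5,5))),cv2.MORPH_OPEN,np.ones((3,3)))
    c=max(cv2.findContours(m,0,1)[0],key=cv2.contourArea)[:,0].astype(float); w=toworld(p,c,z)[:,:2]
    def f(v):
        a=np.radians(v[2]);l=(w-v[:2])@np.array([[np.cos(a),-np.sin(a)],[np.sin(a),np.cos(a)]])
        q=np.abs(l)-[34,131.5]; return q.max(1)
    r=least_squares(f,g0,loss='soft_l1'); v=r.x; a=np.radians(v[2])
    print("rack",v.round(1),"rms",np.std(r.fun).round(2))
    for y in(97.5,32.5,-32.5,-97.5): print("seat",(v[0]-np.sin(a)*y).round(1),(v[1]+np.cos(a)*y).round(1))
sp=((hsv[...,1]<70)&(hsv[...,2]>125)).astype(np.uint8); sp[:185]=0;sp[230:]=0;sp[:,:345]=0;sp[:,460:]=0
n,_,st,ce=cv2.connectedComponentsWithStats(sp)
for i in range(1,n):
    if st[i,4]>8: print("spot",st[i,4],toworld(p,ce[i],59)[0].round(1))
go([478,-230,200],81.2)
E
```

```text
rack [ 495.  -187.7   -8.9] rms 1.57
seat 510.1 -91.4
seat 500.0 -155.6
seat 490.0 -219.8
seat 479.9 -284.0
rack [540.2 196.4   1.8] rms 0.74
seat 537.1 293.9
seat 539.2 228.9
seat 541.2 163.9
seat 543.3 99.0
shift [ 41.14 -21.49   1.9 ] turn -13.55 pos [ 127.9 -534.7  219. ] yaw 13.4 t 0.1 gap 93.9
```

```bash
python3 -m creep '[[1,[41.1,-21.5,1.9],-13.55],[1,[41.1,-21.5,1.9],-13.55],[1,[41.1,-21.5,1.9],-13.55],[1,[41.1,-21.5,1.9],-13.55],[1,[41.1,-21.5,1.9],-13.55],[1,[41.1,-21.5,1.9],-13.55],[1,[41.1,-21.5,1.9],-13.55],[1,[41.1,-21.5,1.9],-13.55],[1,[41.1,-21.5,1.9],-13.55],[1,[41.1,-21.5,1.9],-13.55],[1,[41.1,-21.5,1.9],-13.55],[1,[41.1,-21.5,1.9],-13.55]]' 20
python3 - <<'E'
from h import *
p=manip.camera_params("top"); im=cv2.imread("pics/top0.png")
g=im.min(2)
for n,(x,y) in dict(r=(363,201),b=(389,204),g=(421,208),y=(450,210)).items():
    q=g[y-5:y+6,x-5:x+6].astype(float); w=np.clip(q-q.max()*.65,0,None); Y,X=np.mgrid[y-5:y+6,x-5:x+6]
    print(n,q.max(),toworld(p,[(w*X).sum()/w.sum(),(w*Y).sum()/w.sum()],59)[0].round(1))
go([510,-91.4,110],81.1)
wp=manip.camera_params("wrist"); print(wp)
cv2.imwrite("pics/w1.png",manip.camera("wrist")[:,:,::-1])
E
```

```text
clock: 1.3
eef_pos: [477.0, -230.7, 200.2]
eef_rot: [-3.141, 0.0, 1.417]
wrist_force: [0.5, 0.5, -0.0]
finger_gap: 94.1
finger_force: 0.0
r 124.0 [507.8 -94.6  59. ]
b 122.0 [ 501.  -152.4   59. ]
g 120.0 [ 490.4 -220.2   59. ]
y 117.0 [ 486. -285.   59.]
shift [14.27  1.12  9.02] turn 0.02 pos [ 477.  -230.7  200.2] yaw 81.2 t 1.3 gap 94.1
{'fovy': 64.78517367088016, 'cx': 321.8390039349339, 'cy': 198.5009959175369, 'origin': array([ 486.56138461, -166.094036  ,  364.72812114]), 'attitude': array([ 2.91166568e+00, -6.44908931e-04, -1.53358087e-01])}
```

View pics/w1.png

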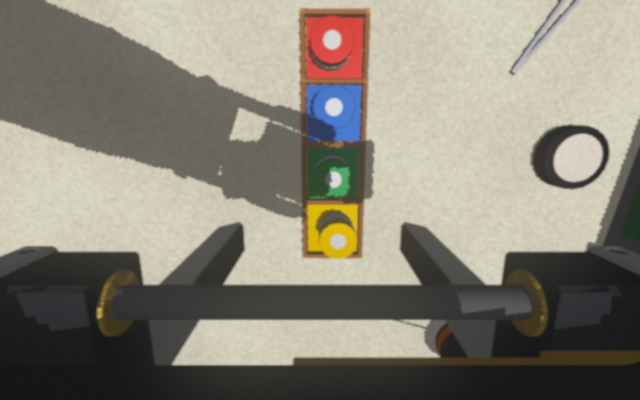

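Wrist view: lid spots at red (332,40), blue (334,107), green (335,180) and yellow (338,241), and the rack sits between the fingers. I'll cross-check these with the top camera.

Run:
```python
from h import *
wp=manip.camera_params("wrist")
print(toworld(wp,[[332,40],[334,107],[335,180],[338,241]],59).round(1))
print(toworld(wp,[[302,10],[370,10],[303,257],[361,257]],20).round(1))
```

```text
[[ 506.9  -95.3   59. ]
 [ 500.3 -152.4   59. ]
 [ 491.3 -220.8   59. ]
 [ 485.2 -284.2   59. ]]
[[ 484.3  -54.8   20. ]
 [ 550.5  -65.1   20. ]
 [ 441.6 -312.6   20. ]
 [ 508.9 -323.1   20. ]]
```

Run:
```python
from h import *
go([507.3,-95,42],81.1)
```

```text
shift [13.91  0.92 15.84] turn 0.01 pos [ 476.8 -231.1  200.4] yaw 81.1 t 1.4 gap 94.4
```

```bash
python3 -m creep '[[1,[13.9,0.9,5],0],[1,[13.9,0.9,5],0],[1,[13.9,0.9,5],0],[1,[13.9,0.9,9],0],[1,[13.9,0.9,12],0],[1,[13.9,0.9,14.5],0],[1,[13.9,0.9,15.8],0],[1,[13.9,0.9,15.8],0],[1,[13.9,0.9,15.8],0],[0,[13.9,0.9,15.8],0],[-1,[13.9,0.9,15.8],0],[-1,[13.9,0.9,15.8],0]]' 20
python3 -m creep '[[-1,[0,0,0],0],[-1,[0,0,0],0],[-1,[0,0,0],0],[-1,[0,0,0],0],[-1,[0,0,0],0],[-1,[0,0,0],0]]'
python3 - <<'E'
from h import *
go([543.3,99,35.5],91.8)
E
```

```text
clock: 2.55
eef_pos: [508.1, -94.3, 43.1]
eef_rot: [3.141, 0.0, 1.417]
wrist_force: [-0.3, -0.7, -0.1]
finger_gap: 73.2
finger_force: 0.0
clock: 3.15
eef_pos: [507.8, -94.2, 42.4]
eef_rot: [-3.141, -0.0, 1.417]
wrist_force: [-0.1, 0.4, -0.4]
finger_gap: 39.6
finger_force: 20.0
shift [19.63  0.56  0.69] turn -2.12 pos [507.8 -94.2  42.4] yaw 81.2 t 3.1 gap 39.6
```

```bash
python3 -m creep '[[-1,[0,0,-3],0],[-1,[0,0,-8],0],[-1,[5,0.1,-8],-0.5],[-1,[10,0.3,-8],-1.1],[-1,[15,0.4,-8],-1.7],[-1,[19.6,0.6,-8],-2.1],[-1,[19.6,0.6,-8],-2.1],[-1,[19.6,0.6,-8],-2.1],[-1,[19.6,0.6,-5],-2.1],[-1,[19.6,0.6,-2.5],-2.1],[-1,[19.6,0.6,-1],-2.1],[-1,[19.6,0.6,-1],-2.1]]'
python3 - <<'E'
from h import *
go([543.3,99,35.5],91.8)
cv2.imwrite("pics/w2.png",manip.camera("wrist")[:,:,::-1])
E
```

```text
clock: 4.35
eef_pos: [542.8, 97.5, 50.8]
eef_rot: [-3.138, 0.0, 1.599]
wrist_force: [-0.9, 0.3, 0.4]
finger_gap: 39.5
finger_force: 20.0
shift [0.15 0.06 1.53] turn -0.04 pos [542.8  97.5  50.8] yaw 91.6 t 4.3 gap 39.5
```

View pics/w2.png

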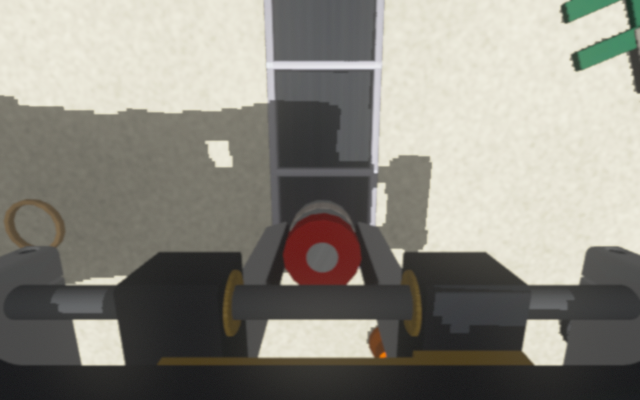

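Red held over the rack's right end. The dividers show at rows 65 and 172 and the side walls at columns ~270-380. I'll check the seat position from those.

Run:
```python
from h import *
wp=manip.camera_params("wrist")
print(toworld(wp,[[324.5,172],[324,65.5],[276,172],[374,172],[268,65],[380,65]],14).round(1))
print(toworld(wp,[[322,257]],68))
```

```text
[[543.9 133.3  14. ]
 [541.6 197.8  14. ]
 [512.5 132.4  14. ]
 [575.9 134.2  14. ]
 [507.9 197.1  14. ]
 [575.2 199.   14. ]]
[[543.24696391  97.84774553  68.        ]]
```

```bash
python3 -m creep '[[-1,[0.25,0,0],0],[-1,[0.25,0,0.6],0],[-1,[0.25,0,1.2],0],[-1,[0.25,0,1.45],0],[-1,[0.25,0,1.5],0],[-1,[0.25,0,1.5],0],[-1,[0.25,0,1.5],0]]'
python3 -m creep '[[0.2,[0,0,0],0],[0.2,[0,0,0],0],[0.2,[0,0,0],0],[0.6,[0,0,0],0],[1,[0,0,0],0],[1,[0,0,0],0],[1,[0,0,-3],0],[1,[0,0,-8],0],[1,[0,0,-13],0]]'
python3 - <<'E'
from h import *
go([500.6,-152.4,42],81.1)
cv2.imwrite("pics/w3.png",manip.camera("wrist")[:,:,::-1])
E
```

```text
clock: 5.1
eef_pos: [543.8, 101.1, 37.6]
eef_rot: [3.141, -0.0, 1.601]
wrist_force: [0.1, 0.9, -0.8]
finger_gap: 39.9
finger_force: 20.0
clock: 6.0
eef_pos: [543.1, 101.0, 168.7]
eef_rot: [-3.14, 0.0, 1.6]
wrist_force: [-0.1, -0.0, 0.8]
finger_gap: 93.5
finger_force: 0.0
shift [-25.2   -5.    12.67] turn 2.12 pos [543.1 101.  168.7] yaw 91.7 t 6.0 gap 93.5
```

View pics/w3.png

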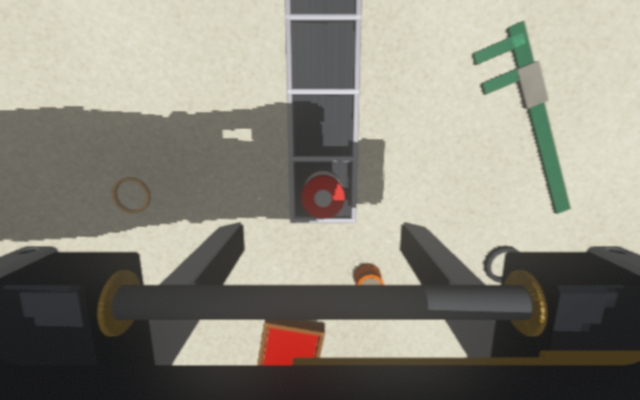

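Red stands in the right-end seat (lid at 322,197; cell spans rows 158-220). Next is blue.

```bash
python3 -m creep '[[1,[-5,-1,2],0.5],[1,[-10,-2,4],1],[1,[-15,-3,6],1.5],[1,[-20,-4,6],2.1],[1,[-25.2,-5,6],2.1],[1,[-25.2,-5,6],2.1],[1,[-25.2,-5,6],2.1],[1,[-25.2,-5,9],2.1],[1,[-25.2,-5,11.5],2.1],[1,[-25.2,-5,12.7],2.1],[1,[-25.2,-5,12.7],2.1],[0.5,[-25.2,-5,12.7],2.1]]'
python3 -m creep '[[0,[0,0,0],0],[-1,[0,0,0],0],[-1,[0,0,0],0],[-1,[0,0,0],0],[-1,[0,0,0],0],[-1,[0,0,0],0],[-1,[0,0,0],0],[-1,[0,0,0],0]]'
python3 - <<'E'
from h import *
go([541.7,165,35.5],91.8)
E
```

```text
clock: 7.25
eef_pos: [501.7, -152.0, 41.2]
eef_rot: [3.141, 0.0, 1.418]
wrist_force: [-0.2, -0.2, 0.6]
finger_gap: 88.9
finger_force: 0.0
clock: 8.05
eef_pos: [501.1, -152.3, 40.5]
eef_rot: [-3.142, 0.0, 1.417]
wrist_force: [-0.9, 0.1, 1.7]
finger_gap: 39.4
finger_force: 20.0
shift [31.98 -0.85  0.5 ] turn -2.12 pos [ 501.1 -152.3   40.5] yaw 81.2 t 8.1 gap 39.4
```

```bash
python3 -m creep '[[-1,[0,0,-4],0],[-1,[0,0,-9],0],[-1,[5,-0.1,-10],-0.5],[-1,[10,-0.3,-10],-1.1],[-1,[15,-0.4,-10],-1.7],[-1,[20,-0.6,-10],-2.1],[-1,[25,-0.7,-10],-2.1],[-1,[30,-0.8,-10],-2.1],[-1,[32,-0.9,-10],-2.1],[-1,[32,-0.9,-10],-2.1],[-1,[32,-0.9,-6],-2.1],[-1,[32,-0.9,-3],-2.1]]'
python3 - <<'E'
from h import *
go([541.7,165,34.5],91.8)
E
```

```text
clock: 9.25
eef_pos: [540.9, 164.4, 69.1]
eef_rot: [3.142, 0.0, 1.6]
wrist_force: [-0.0, 0.3, -1.1]
finger_gap: 39.8
finger_force: 20.0
shift [0.06 0.08 3.46] turn -0.02 pos [540.9 164.4  69.1] yaw 91.7 t 9.2 gap 39.8
```

```bash
python3 -m creep '[[-1,[0.05,0,1.5],0],[-1,[0.05,0,2.5],0],[-1,[0.05,0,3.1],0],[-1,[0.05,0,3.4],0],[-1,[0.05,0,3.4],0],[-1,[0.05,0,3.4],0],[-1,[0.05,0,3.4],0]]'
python3 -m creep '[[0.2,[0,0,0],0],[0.2,[0,0,0],0],[0.2,[0,0,0],0],[0.6,[0,0,0],0],[1,[0,0,0],0],[1,[0,0,0],0],[1,[0,0,-3],0],[1,[0,0,-8],0],[1,[0,0,-13],0],[1,[0,0,-13],0]]'
python3 - <<'E'
from h import *
go([490.8,-220.5,41.5],81.1)
cv2.imwrite("pics/w4.png",manip.camera("wrist")[:,:,::-1])
E
```

```text
clock: 9.95
eef_pos: [541.5, 165.9, 37.1]
eef_rot: [3.141, -0.0, 1.601]
wrist_force: [-0.1, -0.4, -1.0]
finger_gap: 39.8
finger_force: 20.0
clock: 10.95
eef_pos: [543.6, 166.4, 173.3]
eef_rot: [3.131, -0.002, 1.601]
wrist_force: [0.2, 0.5, -0.1]
finger_gap: 94.2
finger_force: 0.0
shift [-38.52  -6.43  13.18] turn 2.12 pos [543.6 166.4 173.3] yaw 91.7 t 10.9 gap 94.2
```

View pics/w4.png

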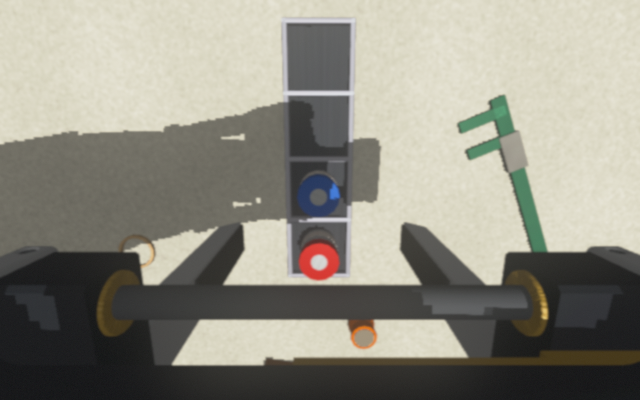

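Blue is in seat 2 (lid at 319,196) next to red (319,262). The last reading looks unsettled, so I'll re-read before moving.

Run:
```python
from h import *
go([490.8,-220.5,41.5],81.1); print(manip.read_state()["eef_rot"])
```

```text
shift [-38.49  -6.31  12.82] turn 2.12 pos [542.4 166.1 169.7] yaw 91.7 t 11.0 gap 94.1
[ 3.13563385e+00 -1.22325052e-03  1.60055631e+00]
```

```bash
python3 -m creep '[[1,[-5,-1,2],0.5],[1,[-10,-2,4],1],[1,[-15,-3,6],1.5],[1,[-20,-4,6],2.1],[1,[-25,-5,6],2.1],[1,[-30,-6,6],2.1],[1,[-35,-6.2,6],2.1],[1,[-38.4,-6.2,6],2.1],[1,[-38.4,-6.2,6],2.1],[1,[-38.4,-6.2,6],2.1],[1,[-38.4,-6.2,6],2.1],[1,[-38.4,-6.2,6],2.1]]'
python3 - <<'E'
from h import *
go([490.8,-220.5,41.5],81.1)
E
```

```text
clock: 12.2
eef_pos: [490.7, -218.5, 106.2]
eef_rot: [-3.141, -0.0, 1.419]
wrist_force: [-0.1, 0.9, -0.1]
finger_gap: 93.7
finger_force: 0.0
shift [-0.19  0.04  6.47] turn 0.04 pos [ 490.7 -218.5  106.2] yaw 81.3 t 12.2 gap 93.7
```

```bash
python3 -m creep '[[1,[-0.1,0,3],0],[1,[-0.2,0,5],0],[1,[-0.2,0,6.2],0],[1,[-0.2,0,6.5],0],[1,[-0.2,0,6.5],0],[0,[-0.2,0,6.5],0],[-1,[-0.2,0,6.5],0],[-1,[-0.2,0,6.5],0],[-1,[-0.2,0,6.5],0],[-1,[-0.2,0,6.5],0],[-1,[-0.2,0,6.5],0],[-1,[-0.2,0,6.5],0]]'
python3 -m creep '[[-1,[0,0,0],0],[-1,[0,0,0],0],[-1,[0,0,0],0]]'
python3 - <<'E'
from h import *
go([539.9,230,34],91.8)
E
```

```text
clock: 13.4
eef_pos: [490.3, -221.8, 41.5]
eef_rot: [3.142, -0.0, 1.417]
wrist_force: [-1.8, 0.9, 0.4]
finger_gap: 41.3
finger_force: 0.4
clock: 13.7
eef_pos: [490.3, -221.8, 41.5]
eef_rot: [-3.142, -0.0, 1.417]
wrist_force: [-0.9, 0.7, 1.1]
finger_gap: 39.8
finger_force: 20.0
shift [45.41 -2.01  0.75] turn -2.12 pos [ 490.3 -221.8   41.5] yaw 81.2 t 13.7 gap 39.8
```

```bash
python3 -m creep '[[-1,[0,0,-4],0],[-1,[0,0,-9],0],[-1,[5,-0.2,-10],-0.5],[-1,[10,-0.4,-10],-1.1],[-1,[15,-0.6,-10],-1.7],[-1,[20,-0.9,-10],-2.1],[-1,[25,-1.1,-10],-2.1],[-1,[30,-1.3,-10],-2.1],[-1,[35,-1.6,-10],-2.1],[-1,[40,-1.8,-10],-2.1],[-1,[45.4,-2,-10],-2.1],[-1,[45.4,-2,-10],-2.1]]'
python3 -m creep '[[-1,[0,0,0],0],[-1,[0,0,0],0]]'
python3 - <<'E'
from h import *
go([539.9,230,34],91.8)
E
```

```text
clock: 14.9
eef_pos: [539.5, 234.5, 141.1]
eef_rot: [3.142, -0.001, 1.605]
wrist_force: [0.9, -1.0, -0.9]
finger_gap: 40.0
finger_force: 20.0
clock: 15.1
eef_pos: [539.9, 228.9, 141.2]
eef_rot: [-3.141, 0.0, 1.6]
wrist_force: [-0.8, 0.1, -0.4]
finger_gap: 40.1
finger_force: 20.0
shift [ 0.11  0.   10.72] turn -0.03 pos [539.9 228.9 141.2] yaw 91.7 t 15.1 gap 40.1
```

```bash
python3 -m creep '[[-1,[0.1,0,4],0],[-1,[0.1,0,7.5],0],[-1,[0.1,0,9.3],0],[-1,[0.1,0,10.2],0],[-1,[0.1,0,10.6],0],[-1,[0.1,0,10.65],0],[-1,[0.1,0,10.65],0],[-1,[0.1,0,10.65],0],[-1,[0.1,0,10.65],0]]'
python3 -m creep '[[0.2,[0,0,0],0],[0.2,[0,0,0],0],[0.2,[0,0,0],0],[0.6,[0,0,0],0],[1,[0,0,0],0],[1,[0,0,0],0],[1,[0,0,-3],0],[1,[0,0,-8],0],[1,[0,0,-13],0],[1,[0,0,-13],0],[1,[0,0,-13],0],[1,[0,0,-13],0]]'
python3 - <<'E'
from h import *
go([485.6,-284.6,41.5],81.1)
cv2.imwrite("pics/w5.png",manip.camera("wrist")[:,:,::-1])
E
```

```text
clock: 16.0
eef_pos: [540.2, 231.0, 35.6]
eef_rot: [3.141, -0.0, 1.601]
wrist_force: [0.2, 0.4, -0.8]
finger_gap: 39.6
finger_force: 20.0
clock: 17.2
eef_pos: [539.4, 230.7, 163.6]
eef_rot: [-3.14, 0.001, 1.601]
wrist_force: [0.2, 0.6, -1.4]
finger_gap: 94.0
finger_force: 0.0
shift [-51.34  -6.91  12.21] turn 2.12 pos [539.4 230.7 163.6] yaw 91.7 t 17.2 gap 94.0
```

View pics/w5.png

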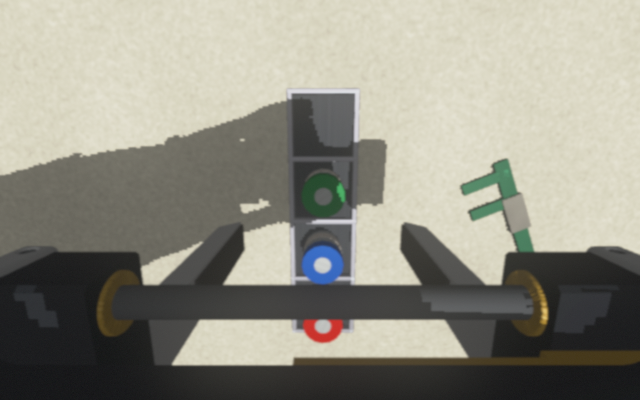

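Green sits in seat 3 (323,195), with blue (322,265) and red (322,326) in line. Next is yellow.

```bash
python3 -m creep '[[1,[-5,-1,2],0.5],[1,[-10,-2,4],1],[1,[-15,-3,6],1.5],[1,[-20,-4,6],2.1],[1,[-25,-5,6],2.1],[1,[-30,-5.5,6],2.1],[1,[-35,-6,6],2.1],[1,[-40,-6.5,6],2.1],[1,[-45,-6.9,6],2.1],[1,[-50,-6.9,6],2.1],[1,[-51.3,-6.9,6],2.1],[1,[-51.3,-6.9,6],2.1]]'
python3 -m creep '[[1,[0,0,0],0],[1,[0,0,0],0],[1,[0,0,0],0]]'
python3 - <<'E'
from h import *
go([485.6,-284.6,41.5],81.1)
E
```

```text
clock: 18.45
eef_pos: [485.2, -286.9, 103.4]
eef_rot: [-3.14, -0.001, 1.414]
wrist_force: [-0.1, 0.4, 0.4]
finger_gap: 93.9
finger_force: 0.0
clock: 18.75
eef_pos: [486.4, -282.8, 104.8]
eef_rot: [-3.141, -0.0, 1.419]
wrist_force: [0.4, 1.0, 0.8]
finger_gap: 94.2
finger_force: 0.0
shift [-0.19 -0.05  6.33] turn 0.04 pos [ 486.4 -282.8  104.8] yaw 81.3 t 18.8 gap 94.2
```

```bash
python3 -m creep '[[1,[-0.1,0,3],0],[1,[-0.1,0,5],0],[1,[-0.1,0,6],0],[1,[-0.1,0,6.3],0],[1,[-0.1,0,6.3],0],[0,[-0.1,0,6.3],0],[-1,[-0.1,0,6.3],0],[-1,[-0.1,0,6.3],0],[-1,[-0.1,0,6.3],0],[-1,[-0.1,0,6.3],0],[-1,[-0.1,0,6.3],0],[-1,[-0.1,0,6.3],0]]'
python3 -m creep '[[-1,[0,0,0],0],[-1,[0,0,0],0],[-1,[0,0,0],0]]'
python3 - <<'E'
from h import *
go([537.9,295,34],91.8)
E
```

```text
clock: 19.95
eef_pos: [486.0, -284.9, 41.9]
eef_rot: [-3.142, -0.0, 1.417]
wrist_force: [-2.9, -0.5, 0.8]
finger_gap: 41.2
finger_force: 0.6
clock: 20.25
eef_pos: [486.1, -284.9, 41.9]
eef_rot: [-3.142, -0.0, 1.417]
wrist_force: [0.2, 0.3, 0.3]
finger_gap: 39.6
finger_force: 20.0
shift [58.1  -3.75  0.79] turn -2.12 pos [ 486.1 -284.9   41.9] yaw 81.2 t 20.2 gap 39.6
```

```bash
python3 -m creep '[[-1,[0,0,-4],0],[-1,[0,0,-9],0],[-1,[5,-0.3,-10],-0.5],[-1,[10,-0.6,-10],-1.1],[-1,[15,-1,-10],-1.7],[-1,[20,-1.3,-10],-2.1],[-1,[25,-1.6,-10],-2.1],[-1,[30,-1.9,-10],-2.1],[-1,[35,-2.3,-10],-2.1],[-1,[40,-2.6,-10],-2.1],[-1,[45,-2.9,-10],-2.1],[-1,[50,-3.2,-10],-2.1]]'
python3 -m creep '[[-1,[4,-0.2,0],0],[-1,[8.1,-0.3,0],0],[-1,[8.1,-0.3,0],0],[-1,[8.1,-0.3,0],0],[-1,[8.1,-0.3,0],0]]'
python3 - <<'E'
from h import *
go([537.9,295,34.9],91.8)
E
```

```text
clock: 21.45
eef_pos: [530.5, 214.3, 142.0]
eef_rot: [3.141, -0.0, 1.601]
wrist_force: [0.8, -0.4, 0.3]
finger_gap: 39.8
finger_force: 20.0
clock: 21.95
eef_pos: [525.4, 292.1, 141.8]
eef_rot: [-3.141, 0.0, 1.6]
wrist_force: [0.7, -0.7, -0.7]
finger_gap: 39.8
finger_force: 20.0
shift [ 0.25  1.26 10.69] turn -0.03 pos [525.4 292.1 141.8] yaw 91.7 t 21.9 gap 39.8
```

```bash
python3 -m creep '[[-1,[0.25,1.25,3],0],[-1,[0.25,1.25,7],0],[-1,[0.25,1.25,9],0],[-1,[0.25,1.25,10.2],0],[-1,[0.25,1.25,10.6],0],[-1,[0.25,1.25,10.65],0],[-1,[0.25,1.25,10.65],0],[-1,[0.25,1.25,10.65],0],[-1,[0.25,1.25,10.65],0]]'
python3 -m creep '[[0.2,[0,0,0],0],[0.2,[0,0,0],0],[0.2,[0,0,0],0],[0.6,[0,0,0],0],[1,[0,0,0],0],[1,[0,0,0],0],[1,[0,0,-3],0],[1,[0,0,-8],0],[1,[-5,0,-13],0],[1,[-10,0,-16],0],[1,[-10,0,-16],0],[1,[-10,0,-16],0]]'
python3 - <<'E'
from h import *
a=manip.camera("wrist")[:,:,::-1]; b=manip.camera("scene")[:,:,::-1]
cv2.imwrite("pics/f1.png",a); cv2.imwrite("pics/f2.png",cv2.convertScaleAbs(cv2.resize(b[140:260,320:500],None,fx=4,fy=4,interpolation=cv2.INTER_CUBIC),alpha=1.4))
E
```

```text
clock: 22.85
eef_pos: [538.0, 296.0, 36.2]
eef_rot: [3.141, -0.0, 1.601]
wrist_force: [-0.7, -1.1, -0.6]
finger_gap: 39.9
finger_force: 20.0
clock: 24.05
eef_pos: [541.8, 193.8, 198.3]
eef_rot: [3.137, -0.001, 1.598]
wrist_force: [0.5, -0.2, 0.1]
finger_gap: 93.8
finger_force: 0.0
```

View pics/f1.png

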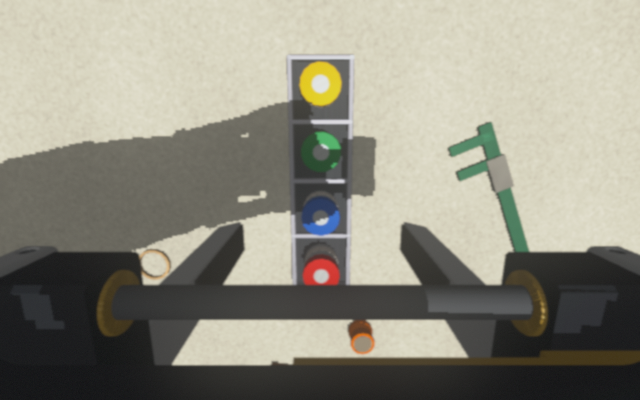

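View pics/f2.png

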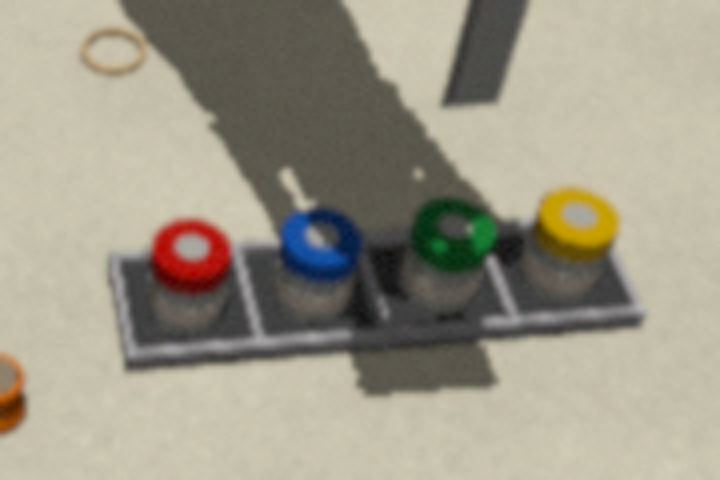

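All four stand upright in their own seats: yellow (320,83), green (321,151), blue (320,216) and red (321,275) from left to right in the wrist view. The scene view shows the same. Gripper is clear, so I'm handing in.

```bash
python3 -c "
from cell import manip
print(manip.sign_off())"
```

```text
the job is handed in; nothing more can be done
None
```

All four pots now stand upright in the metal rack in reverse order (yellow, green, blue, red from left to right), and the job was handed in at about 24 s on the robot's clock.

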